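Push the large ice pack up onto the conditioning stand

ROBOT

A 7-joint arm with a two-finger parallel gripper is mounted at the origin on the work surface. World frame = base frame: x ahead of the robot, y to its left, z up, the work surface at z = 0. Lengths are in mm, angles in degrees, forces in N, time in s.
With the tool pointing down it reaches from about 425 to 875 mm from the base axis. Payload 4.7 kg.
Tool frame: the origin (TCP) lies at the very end of the fingers, on their centre line; the grasp point (between the pads) lies 19 mm behind it (arm.grasp_offset is the distance from the TCP to the grasp point, in mm); z points along the fingers, y is the direction in which the jaws open and shut (so a half turn about z gives the same grasp; the last joint's range is limited). The gripper opens to 85 mm and grips with 20 to 120 N. Pads are 22 mm wide; open, the fingers measure 114 mm over their backs; the gripper's body (76 mm by 85 mm) begins 54 mm behind the grasp point. The pads swing forward as they close: fully open they stand 13 mm farther back than shut.
Start: joints at [-63.134, 18.392, -4.016, 83.108, 1.295, 78.541, -3.26], TCP at [285.562, 583.934, 231.349] pointing down, gripper open.
Joint ranges: [-163.93, 163.93], [-17.29, 119.83], [-79.2, 71.16], [3.27, 140.29], [-89.18, 269.18], [5.43, 117.66], [-154.24, 154.24]. Speed limits (degrees/s): [147.25, 147.25, 180, 180, 180, 180, 180].

INTERFACE

Orientations are given as a 3x3 rotation matrix whose columns are the frame's x, y, z axes.
In Python, from bench import sensors, optics, job, arm gives the robot as it stands. The module is installed in compiled form; this text tells all that it offers.
- The arm moves only by the shell command python3 -m jog 'ROWS'. ROWS is JSON, a list that holds one entry, the list of rows, each a list of 5 numbers: the opening, from 0 (shut) to 1 (fully open), then the shift along the tool's x, y, z in units of 50 mm (1.0 is 50 mm), then the turn about the tool's z in units of 5 degrees (1.0 is 5 degrees). In form: [[[hand, x, y, z, turn], ...]]. A call has 1 to 5 rows; each row is the pose to reach, as a shift and turn from the pose measured when the call began, along the tool's axes at that moment; what a row does not reach only later rows make up. A row lasts 1/10 s, in which the tool goes at most 50 mm and 8.59 degrees, less where a joint would pass 70% of its speed; a pose out of reach is approached as far as the arm can. A call with a gripper value outside its range is refused whole. The fingers move at their own pace and stop on an object; the grip force is fixed at half the most. Time passes only in rows, so rows that repeat a pose let the fingers close. It gives the time, the measured TCP pose, the force and the opening at its end, in the units of the state.
- sensors.sense(): the state, without advancing time (a new reading comes with each control period).
- optics.grab_frame(name): name is "side" or "top" or "wrist"; returns a dict with "image" (480x640x3 uint8, blue, green, red), "mtx" (3x3 intrinsics, pixels), "pose" (4x4, takes a point from camera to world coordinates); the wrist camera has in their place "T_tool_cam" (4x4, takes a point from camera to tool coordinates, whose origin is the TCP and whose axes are the flange's). Camera axes: x right, y up, looking along -z (the intrinsics and any distortion apply to the point x, -y, -z); pixel columns grow to the right and rows downward; lengths in mm; the calibration is good to about 2 mm. The wrist camera is an equidistant fisheye: a pixel r from the principal point sees the ray r / f radians off the axis. A picture is of the moment at which its call begins: read the wrist's pose just before it. There is no depth.
- job.job_done(): hands the job in, once; it reports no verdict.
The state is a dict: "time_s": time; "joint_pos": joint angles; "qvel": joint speeds; "effort": joint torques, N m; "tool_pos": TCP position; "tool_rot": TCP orientation; "wrist_force": force on the tool from outside, world axes, zero at the start; "moment": the same for the moment, N m; "gripper_width": opening from 0.0 (shut) to 1.0 (fully open).
Only numpy, scipy, OpenCV 4.12 (cv2) and the standard library are available. Lean on these libraries where they do the work, as an engineer would, in place of code of your own. Each camera call takes 0.05 s, during which the arm holds its last target. There are 200 camera calls.

TASK

Slide the larger of the two frozen ice packs up the ramp beside it onto the steel conditioning stand, until the whole pack lies flat on the level deck between the two side rails, its long side square across from rail to rail. Push it along, do not lift it or stand it on edge, and leave the smaller ice pack where it lies.

Things in the scene. Friction and masses are not known exactly. Their poses are not given: they have to be found in the camera images.
- pack_center (a point): Centre (half-way up) of the large ice pack: hard pale plastic brick 150 (its x) x 96 (y) x 30 mm high, 0.25 to 0.5 kg, rounded edges. Lies loose on the counter off the foot of either ramp, long side along that foot within 8 degrees, middle within 15 mm of the stand's centre line (x = 0). Too wide to grasp; slides under a push of a few newtons.
- small_pack_center (a point): Centre (half-way up) of the small ice pack, of the same plastic, 90 mm (its own x) x 70 mm (y) x 24 mm high. It lies off the foot of the other ramp. Leave it alone.
- stand_deck (a point): Centre of the level deck's top, 12 mm above the counter. Fixed steel stand: x across, y from ramp to ramp. Deck 150 (y) x 210 (x) mm; at each y end a smooth 70 mm ramp falls to the counter at y = +-145 mm. Rails along the deck only: inner faces x = +-105 mm, tops 22 mm above the counter. No end stops. A pusher's tip kept 16 to 22 mm above the counter clears it all and still meets the pack.
There are look-alikes about, which are no part of the job. Leave any brown or pink look-alike of the part that bears pack_center alone.

How it is judged:
By the outcome, as a careful person would: the job done as asked, in the order asked, and still so for the second after the job is handed in, with the robot touching nothing.
It also fails if it takes over 32 s, if anything falls off the work surface, if the arm or the gripper's body presses on something with over 40 N, if the wrist force passes 120 N, or if a joint passes its speed limit or range.

## Working session

There is one attempt and no reset: what is moved stays moved. The work goes in short steps, Python scripts to look and compute and a shell command to move; the robot and the scene stay as the last step left them, time stands still between calls to the robot, and variables do not carry over. Pictures are saved under pics/ and viewed, about 8 in all and at most 12, crops included, and the job is handed in when it is done.

```bash
mkdir -p pics
python3 - <<'E'
from bench import sensors, optics
import cv2
s=sensors.sense(); print(s)
for n in("top","side"):
    f=optics.grab_frame(n); cv2.imwrite(f"pics/{n}0.png",f["image"]); print(n,f["mtx"],f["pose"],[k for k in f])
E
```

```text
{'time_s': 0.0, 'joint_pos': array([-63.13334221,  18.43999333,  -4.01574552,  83.1753779 ,
         1.29415198,  78.54321799,  -3.2602434 ]), 'qvel': array([ 0.02339348,  0.01968566, -0.01638372,  0.0977919 ,  0.01893135,
        0.13338429, -0.04235946]), 'effort': array([ 9.10332092e-04, -4.93574274e+01, -3.81895853e-01, -3.14332831e+01,
        1.28448938e-02,  1.12040725e-02,  1.01125278e-05]), 'tool_pos': array([285.33483501, 583.4033378 , 230.20880303]), 'tool_rot': array([[-8.98356707e-01,  4.39265981e-01, -7.90642749e-04],
       [ 4.39266683e-01,  8.98354875e-01, -1.81628798e-03],
       [-8.75557525e-05, -1.97897751e-03, -9.99998038e-01]]), 'wrist_force': array([-0.27563575,  0.65591544,  0.1967201 ]), 'moment': array([-0.02863007, -0.01054884, -0.03748873]), 'gripper_width': 1.001003573841389}
top [[465.25773372   0.         312.43095127]
 [  0.         465.25773372 241.94280955]
 [  0.           0.           1.        ]] [[ 2.85412733e-02  9.91152073e-01 -1.29626243e-01  4.10338174e+02]
 [-9.99356687e-01  2.54762614e-02 -2.52422883e-02 -9.24934617e+01]
 [-2.17165543e-02  1.30263300e-01  9.91241577e-01  1.04133209e+03]
 [ 0.00000000e+00  0.00000000e+00  0.00000000e+00  1.00000000e+00]] ['image', 'mtx', 'pose']
side [[454.27908455   0.         314.13698789]
 [  0.         454.27908455 242.63416615]
 [  0.           0.           1.        ]] [[-9.55593993e-01  1.74379084e-01 -2.37554321e-01  3.58694702e+02]
 [-2.94183180e-01 -5.17407730e-01  8.03582913e-01  6.27876289e+02]
 [ 1.72156097e-02  8.37783490e-01  5.45731112e-01  5.29859516e+02]
 [ 0.00000000e+00  0.00000000e+00  0.00000000e+00  1.00000000e+00]] ['image', 'mtx', 'pose']
```

View pics/top0.png

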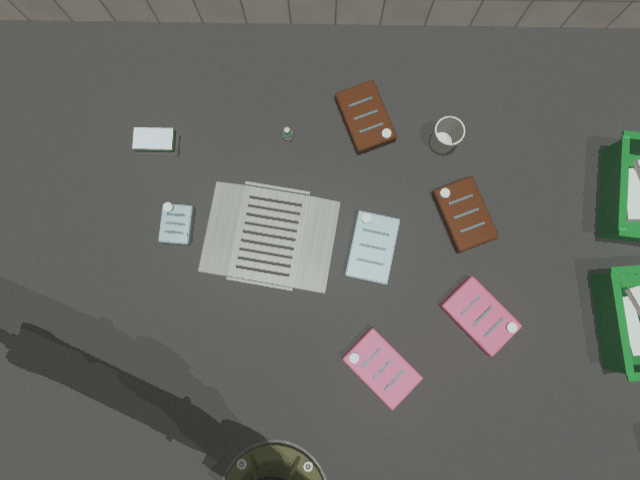

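View pics/side0.png

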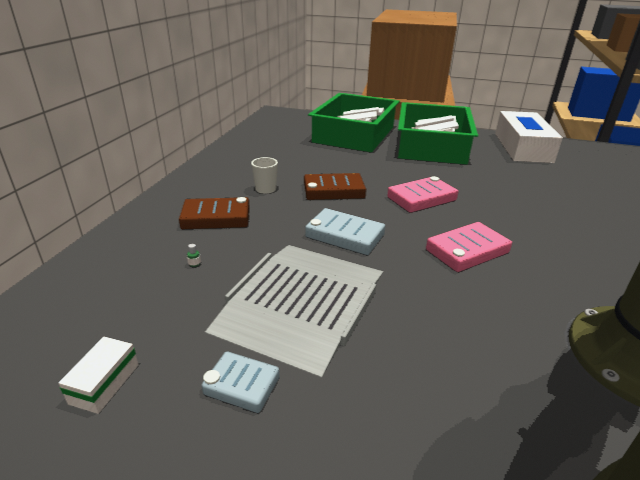

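The top view shows the large pale pack at about (373,247), right of the stand (centre about (270,237)). The small pack is on the left at (176,224). The side view agrees. Next I'll measure the pack and the stand.

```bash
cat > h.py <<'E'
import numpy as np, cv2
from bench import sensors, optics
def proj(f,P):
    T=np.linalg.inv(f["pose"]); p=np.asarray(P,float)@T[:3,:3].T+T[:3,3]
    p=p*[1,-1,-1]; q=p@f["mtx"].T; return q[:,:2]/q[:,2:]
def back(f,uv,z):
    uv=np.atleast_2d(uv).astype(float)
    d=np.c_[uv,np.ones(len(uv))]@np.linalg.inv(f["mtx"]).T*[1,-1,-1]
    d=d@f["pose"][:3,:3].T; o=f["pose"][:3,3]
    return o+d*((z-o[2])/d[:,2])[:,None]
def packs(f,amin=300):
    hsv=cv2.cvtColor(f["image"],cv2.COLOR_BGR2HSV)
    m=cv2.inRange(hsv,(80,25,110),(115,140,255))
    m=cv2.morphologyEx(m,cv2.MORPH_CLOSE,np.ones((7,7)))
    cs,_=cv2.findContours(m,cv2.RETR_EXTERNAL,cv2.CHAIN_APPROX_NONE)
    return [c for c in cs if cv2.contourArea(c)>amin]
def rect(f,c,z):
    w=back(f,c[:,0,:],z)[:,:2].astype(np.float32)
    (cx,cy),(a,b),t=cv2.minAreaRect(w)
    if a<b: a,b,t=b,a,t+90
    return np.round([cx,cy,a,b,(t+90)%180-90],1)
E
python3 - <<'E'
from h import *
for n in("top","side"):
    f=optics.grab_frame(n)
    for c in packs(f):
        print(n,cv2.boundingRect(c),rect(f,c,28))
    if n=="top":
        g=cv2.cvtColor(f["image"],cv2.COLOR_BGR2GRAY); m=(g>95).astype(np.uint8)*255; m[:, :190]=0;m[:,343:]=0;m[:170]=0;m[310:]=0
        m=cv2.morphologyEx(m,cv2.MORPH_CLOSE,np.ones((9,9)))
        c=max(cv2.findContours(m,0,1)[0],key=cv2.contourArea); print("stand",cv2.contourArea(c),rect(f,c,3)); 
        print(cv2.approxPolyDP(c,4,True)[:,0].tolist())
        q=[(216,183),(200,274),(340,200),(327,292)]; print(back(f,q,0).round(1))
        print("rail",back(f,[(245,182),(309,191),(228,282),(292,289)],22).round(1))
E
```

```text
stand 21128.0 [551.5  42.8 351.  318.  -88.7]
[[190, 170], [190, 309], [342, 309], [342, 170]]
[[ 677.9  160.4    0. ]
 [ 467.3  184.8    0. ]
 [ 644.6 -126.1    0. ]
 [ 435.1 -101.6    0. ]]
rail [[676.   89.4  22. ]
 [658.6 -55.6  22. ]
 [450.3 116.2  22. ]
 [438.9 -24.9  22. ]]
side (202, 352, 77, 53) [573.4 247.1  87.8  69.5  -3.3]
side (306, 209, 79, 37) [ 533.4 -197.   148.9   98.5  -10.7]
```

Run:
```python
from h import *
f=optics.grab_frame("top"); cv2.imwrite("pics/top1.png",f["image"])
I=f["image"]; h=cv2.cvtColor(I,cv2.COLOR_BGR2HSV)
for p in[(373,255),(176,230),(320,240),(420,280)]: print(p,I[p[1],p[0]],h[p[1],p[0]])
```

```text
(373, 255) [202 202 190] [ 90  15 202]
(176, 230) [191 190 177] [ 92  19 191]
(320, 240) [171 179 174] [ 49  11 179]
(420, 280) [101 106 104] [ 42  12 106]
```

View pics/top1.png

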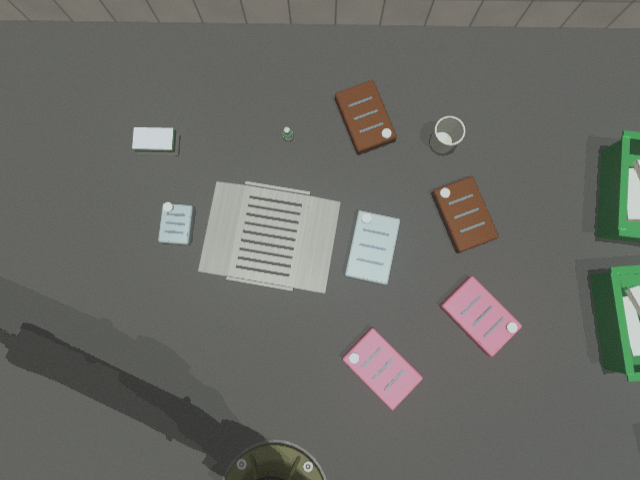

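The packs appear at (373,247) and (176,224), unchanged, and the raw values are brighter than I assumed. I'll segment with better thresholds and compute the move.

```bash
python3 - <<'E'
import re
s=open('h.py').read()
s=re.sub(r'    hsv=.*\n    m=cv2.inRange.*\n','    I=f["image"].astype(int); m=((I[...,0]-I[...,2]>8)&(I[...,0]>130)&(I[...,0]-I[...,2]<90)).astype(np.uint8)*255\n',s)
s+='''
C=np.array([556.,29.4]); A=np.radians(-6.5)
XS=np.array([np.cos(A),np.sin(A)]); YS=np.array([-np.sin(A),np.cos(A)])
def st(p): d=np.asarray(p)[:2]-C; return np.round([d@XS,d@YS],1)
def goto(xs,ys,z):
    s=sensors.sense(); R=s["tool_rot"]; w=C+xs*XS+ys*YS
    v=R.T@(np.r_[w,z]-s["tool_pos"])/50
    j=np.degrees(np.arctan2(R[1,1],R[0,1])); t=(j+6.5+90)%180-90
    print("now",st(s["tool_pos"]),s["tool_pos"].round(1),"shift units",v.round(2),"turn units",round(t/5,2),"F",s["wrist_force"].round(1),"t",s["time_s"])
'''
open('h.py','w').write(s)
E
python3 - <<'E'
from h import *
for n in("top","side"):
    f=optics.grab_frame(n)
    for c in packs(f):
        r=rect(f,c,27); 
        if r[2]<200: print(n,cv2.boundingRect(c),r,"stand frame",st(r))
    if n=="top":
        g=cv2.cvtColor(f["image"],cv2.COLOR_BGR2GRAY); m=(g>140).astype(np.uint8)*255
        m=cv2.morphologyEx(m,cv2.MORPH_CLOSE,np.ones((7,7)))
        for c in cv2.findContours(m,0,1)[0]:
            if cv2.contourArea(c)>8000: print("stand",cv2.boundingRect(c),rect(f,c,3))
c=[(x,y,z) for x,y,z in[(-105,-145,0),(105,-145,0),(105,145,0),(-105,145,0)]]
f=optics.grab_frame("side"); P=np.array([np.r_[C+x*XS+y*YS,z] for x,y,z in c]); print(proj(f,P).round())
goto(0,-310,150)
E
```

```text
top (345, 210, 55, 75) [ 535.8 -198.2  149.5   94.3  -10.8] stand frame [   5.7 -228.4]
top (158, 204, 35, 41) [577.1 240.2  89.4  68.1  -3.5] stand frame [ -2.9 211.8]
top (132, 127, 41, 21) [775.3 306.3  90.1  47.5 -88.9] stand frame [186.5 299.9]
stand (198, 181, 142, 112) [559.6  31.4 289.6 230.3  81.7]
side (202, 352, 77, 53) [574.4 245.6  87.9  68.9  -3.2] stand frame [ -6.2 216.9]
side (306, 208, 79, 37) [ 534.7 -200.5  149.7   98.4  -10.9] stand frame [   4.9 -230.8]
[[382. 269.]
 [286. 244.]
 [206. 333.]
 [325. 375.]]
now [-331.5  520.3] [285.5 583.9 231.2] shift units [-11.81 -13.43   1.63] turn units 14.09 F [-1.1  0.3 -0.4] t 0.4
```

```bash
python3 -m jog '[[[0.5,-2,-1.3,0,2],[0.5,-4,-2.6,0,4],[0.5,-6,-4,0,6],[0.5,-8,-5,0,8],[0.5,-9.4,-6.2,0,10]]]'
python3 -m jog '[[[0.5,0,0,0,0]]]'
python3 - <<'E'
from h import *
goto(0,-310,150)
f=optics.grab_frame("side"); print(back(f,[(212,332),(322,363),(382,268),(288,247)],0).round(1))
E
```

```text
time_s: 0.9
tool_pos: [414.9, 367.7, 231.5]
tool_rot: [[-0.352, 0.936, 0.001], [0.936, 0.352, 0.001], [0.0, 0.001, -1.0]]
wrist_force: [0.5, -0.5, 0.1]
gripper_width: 0.503
time_s: 1.0
tool_pos: [420.3, 359.9, 232.2]
tool_rot: [[-0.338, 0.941, 0.003], [0.941, 0.338, -0.002], [-0.003, 0.002, -1.0]]
wrist_force: [0.6, 0.4, 0.5]
gripper_width: 0.503
now [-172.2  313. ] [420.3 359.9 232.2] shift units [-12.69  -2.43   1.68] turn units 5.25 F [0.6 0.4 0.5] t 1.0
[[ 668.8  156.4    0. ]
 [ 479.4  164.2    0. ]
 [ 435.1 -107.4    0. ]
 [ 636.5 -118.7    0. ]]
```

```bash
python3 -m jog '[[[0.5,-1,-0.4,0,1],[0.5,-2,-0.8,0,2],[0.5,-3,-1.2,0,3],[0.5,-4,-1.5,0,4],[0.5,-5,-1.8,0,5.2]]]'
python3 - <<'E'
from h import *
goto(5,-310,150)
E
```

```text
time_s: 1.55
tool_pos: [417.9, 117.4, 232.4]
tool_rot: [[0.103, 0.995, 0.003], [0.995, -0.103, 0.001], [0.001, 0.003, -1.0]]
wrist_force: [0.7, -0.4, 0.5]
gripper_width: 0.501
now [-147.2   71.8] [417.9 117.4 232.4] shift units [-7.67  2.96  1.65] turn units 0.12 F [ 0.7 -0.4  0.5] t 1.55
```

```bash
python3 -m jog '[[[0.5,-0.7,0.7,0,0],[0.5,-1.4,1.4,0,0],[0.5,-2.2,2.0,0,0],[0.5,-3.1,2.5,0,0],[0.5,-4,2.9,0,0.1]]]'
python3 -m jog '[[[0.5,-1,0,0,0],[0.5,-2,0,0,0],[0.5,-3,0,0,0],[0.5,-3.7,0,0.5,0],[0.5,-3.7,0,1,0]]]'
python3 - <<'E'
from h import *
goto(5,-315,100)
E
```

```text
time_s: 2.05
tool_pos: [543.0, -95.5, 232.8]
tool_rot: [[0.107, 0.994, 0.004], [0.994, -0.107, 0.001], [0.002, 0.004, -1.0]]
wrist_force: [0.1, 1.0, -0.2]
gripper_width: 0.501
time_s: 2.55
tool_pos: [522.3, -285.5, 183.0]
tool_rot: [[0.113, 0.994, 0.006], [0.994, -0.113, -0.004], [-0.003, 0.006, -1.0]]
wrist_force: [-0.0, -0.1, 0.1]
gripper_width: 0.504
now [   2.2 -316.7] [ 522.3 -285.5  183. ] shift units [0.04 0.05 1.66] turn units -0.0 F [-0.  -0.1  0.1] t 2.55
```

```bash
python3 -m jog '[[[0.5,0,0,1,0],[0.5,0,0,2,0],[0.5,0,0,2.8,0],[0.5,0,0.05,3.3,0],[0.5,0,0.05,3.3,0]]]'
python3 - <<'E'
from h import *
goto(5,-290,18)
f=optics.grab_frame("side"); cv2.imwrite("pics/s2.png",cv2.resize(f["image"][150:390,170:490],(800,600)))
E
```

```text
time_s: 3.05
tool_pos: [524.0, -283.3, 13.8]
tool_rot: [[0.11, 0.994, -0.001], [0.994, -0.11, -0.0], [-0.001, -0.001, -1.0]]
wrist_force: [-1.0, -0.3, -0.4]
gripper_width: 0.503
now [   3.6 -314.3] [ 524.  -283.3   13.8] shift units [ 0.49  0.03 -0.08] turn units 0.03 F [-1.  -0.3 -0.4] t 3.05
```

View pics/s2.png

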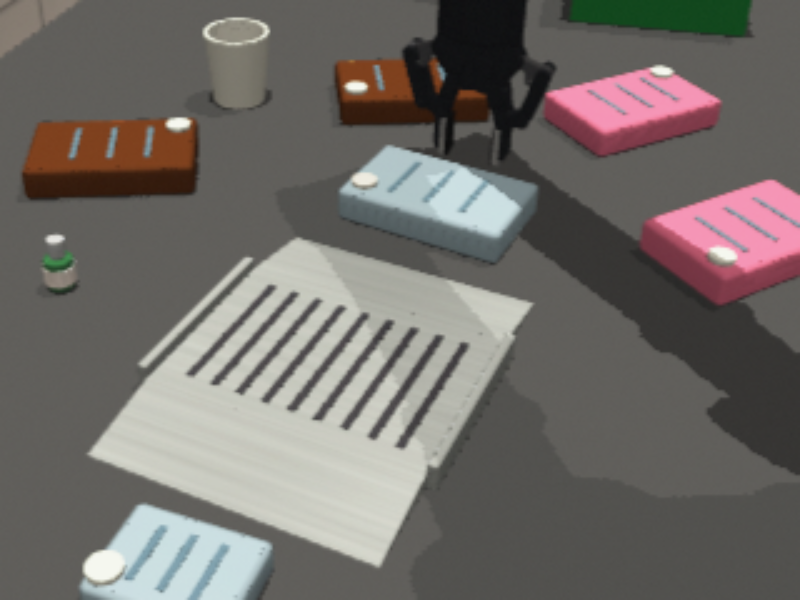

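The fingers stand just behind the pack's long rear face, at crop (470,150), and the stand's corners match the fitted pose. Next is a slow push.

```bash
python3 -m jog '[[[0.5,0.2,0,-0.08,0],[0.5,0.4,0.02,-0.08,0],[0.5,0.6,0.02,-0.08,0],[0.5,0.8,0.02,-0.08,0],[0.5,1.0,0.02,-0.08,0]]]'
python3 -m jog '[[[0.5,0.2,0,0,0],[0.5,0.4,0,0,0],[0.5,0.6,0,0,0],[0.5,0.8,0,0,0],[0.5,1.0,0,0,0]]]'
python3 - <<'E'
from h import *
goto(5,-59,18)
f=optics.grab_frame("top")
for c in packs(f):
    r=rect(f,c,27)
    if r[2]<200: print(r,st(r))
E
```

```text
time_s: 3.6
tool_pos: [532.8, -235.4, 21.7]
tool_rot: [[0.111, 0.994, 0.005], [0.994, -0.111, -0.004], [-0.003, 0.005, -1.0]]
wrist_force: [-1.1, -3.8, 3.9]
gripper_width: 0.501
time_s: 4.1
tool_pos: [538.4, -185.4, 21.6]
tool_rot: [[0.111, 0.994, 0.005], [0.994, -0.111, -0.005], [-0.004, 0.005, -1.0]]
wrist_force: [-0.8, -3.7, 3.1]
gripper_width: 0.503
now [   6.9 -215.4] [ 538.4 -185.4   21.6] shift units [ 3.13 -0.03  0.06] turn units 0.02 F [-0.8 -3.7  3.1] t 4.1
[ 545.8 -109.9  141.    61.7   -6.5] [   5.6 -139.6]
[577.1 240.2  89.2  68.2  -3.3] [ -2.9 211.8]
[775.4 306.1  89.6  47.5 -88.8] [186.7 299.8]
```

```bash
python3 -m jog '[[[0.5,0.2,0,0.07,0],[0.5,0.4,0,0.07,0],[0.5,0.6,0,0.07,0],[0.5,0.8,0,0.07,0],[0.5,1.0,0,0.07,0]]]'
python3 -m jog '[[[0.5,0.2,0,0,0],[0.5,0.4,0,0,0],[0.5,0.6,0,0,0],[0.5,0.8,0,0,0],[0.5,1.0,0,0,0]]]'
python3 - <<'E'
from h import *
goto(5,-59,18)
f=optics.grab_frame("side"); cv2.imwrite("pics/s3.png",cv2.resize(f["image"][150:390,170:490],(800,600)))
E
```

```text
time_s: 4.65
tool_pos: [544.2, -131.9, 17.6]
tool_rot: [[0.109, 0.994, 0.004], [0.994, -0.109, -0.002], [-0.001, 0.004, -1.0]]
wrist_force: [-0.6, -2.7, 1.9]
gripper_width: 0.502
time_s: 5.15
tool_pos: [550.4, -85.5, 18.9]
tool_rot: [[0.111, 0.994, 0.006], [0.994, -0.111, -0.006], [-0.006, 0.007, -1.0]]
wrist_force: [-0.1, -6.5, 4.7]
gripper_width: 0.501
now [   7.4 -114.8] [550.4 -85.5  18.9] shift units [ 1.12 -0.05  0.01] turn units 0.03 F [-0.1 -6.5  4.7] t 5.15
```

View pics/s3.png

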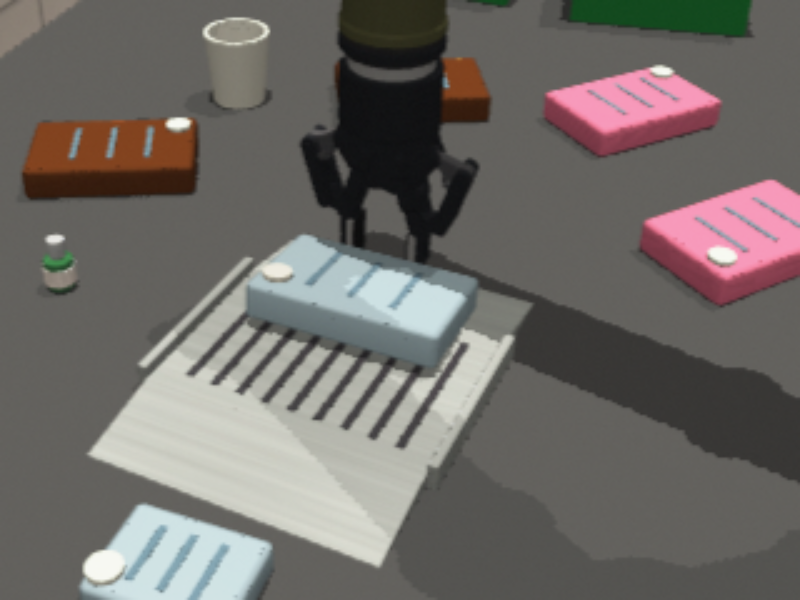

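The pack is square and climbing the ramp, with its front edge over the deck at crop (340,330). I'll push the last 55 mm.

```bash
python3 -m jog '[[[0.5,0.2,0,0,0],[0.5,0.4,0,0,0],[0.5,0.6,0,0,0],[0.5,0.75,0,0,0],[0.5,0.9,0,0,0]]]'
python3 - <<'E'
from h import *
goto(5,-59,18)
for n in("top","side"):
    f=optics.grab_frame(n)
    for c in packs(f):
        r=rect(f,c,40)
        if r[2]<200: print(n,r,st(r))
E
```

```text
time_s: 5.7
tool_pos: [555.0, -35.4, 18.0]
tool_rot: [[0.108, 0.994, 0.004], [0.994, -0.108, -0.002], [-0.001, 0.005, -1.0]]
wrist_force: [-0.5, -2.6, 2.1]
gripper_width: 0.495
now [  6.4 -64.5] [555.  -35.4  18. ] shift units [ 0.11 -0.03 -0.  ] turn units 0.06 F [-0.5 -2.6  2.1] t 5.7
top [574.9 235.9  88.3  67.6  -3.3] [ -4.6 207.3]
top [770.7 300.3  86.9  46.9 -88.8] [182.7 293.5]
side [568.7 255.6  86.2  68.1  -3.3] [-13.  226.2]
side [554.4  26.2 149.1  96.7  -6.2] [-1.2 -3.4]
```

```bash
python3 -m jog '[[[0.5,0.06,0,0,0],[0.5,0.06,0,0,0],[0.5,-0.4,0,-0.1,0],[0.5,-1.0,0,-0.6,0],[0.5,-1.6,0,-1.4,0]]]'
python3 -m jog '[[[0.5,-1,0,-1,0],[0.5,-2,0,-2,0],[0.5,-3,0,-2.5,0],[0.5,-3.5,0,-2.5,0],[0.5,-3.5,0,-2.5,0]]]'
python3 - <<'E'
from h import *
goto(5,-59,18)
for n in("top","side"):
    f=optics.grab_frame(n)
    for c in packs(f):
        for z in (24,40):
            r=rect(f,c,z)
            if r[2]<200: print(n,z,r,st(r))
    cv2.imwrite(f"pics/{n}4.png",f["image"] if n=="top" else cv2.resize(f["image"][150:390,170:490],(800,600)))
E
```

```text
time_s: 6.3
tool_pos: [544.0, -112.8, 86.1]
tool_rot: [[0.105, 0.994, -0.001], [0.994, -0.105, 0.001], [0.001, -0.001, -1.0]]
wrist_force: [1.2, -0.3, 0.1]
gripper_width: 0.504
time_s: 6.8
tool_pos: [524.7, -292.8, 213.9]
tool_rot: [[0.112, 0.994, 0.002], [0.994, -0.112, -0.002], [-0.002, 0.003, -1.0]]
wrist_force: [0.6, -0.6, -0.4]
gripper_width: 0.502
now [   5.4 -323.6] [ 524.7 -292.8  213.9] shift units [ 5.3  -0.01  3.91] turn units 0.02 F [ 0.6 -0.6 -0.4] t 6.8
top 24 [577.5 241.1  89.7  68.7  -3.3] [ -2.6 212.8]
top 40 [574.9 235.9  88.3  67.6  -3.3] [ -4.6 207.3]
top 24 [558.3  31.  152.5  96.   -6. ] [2.1 1.9]
top 40 [556.   29.  150.1  94.5  -6. ] [ 0.  -0.4]
top 24 [774.8 307.3  88.8  48.4  88.7] [185.9 300.9]
top 40 [769.1 301.   87.4  47.6  88.7] [181. 294.]
side 24 [575.7 243.3  88.8  69.9  -3.3] [ -4.6 214.8]
side 40 [568.8 255.5  86.   67.7  -3.3] [-12.9 226.1]
side 24 [561.2   9.7 153.6 100.1  -6. ] [  7.4 -19. ]
side 40 [554.8  29.2 148.8  96.9  -6. ] [-1.2 -0.3]
```

View pics/top4.png

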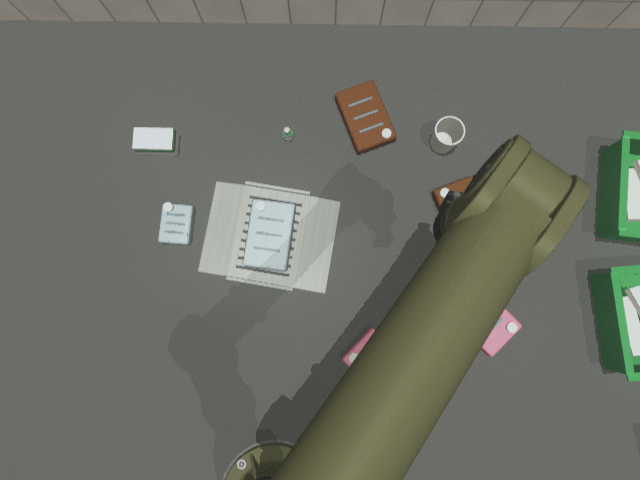

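View pics/side4.png

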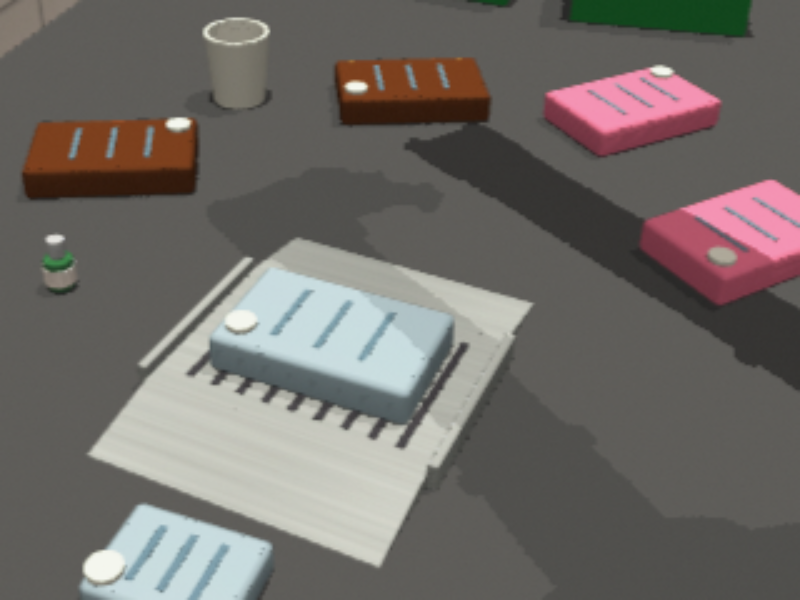

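The pack lies flat in the middle of the deck, at top px (269,235), with deck slots showing on both sides. The arm is clear, so I'll hand in.

```bash
python3 -c "
from bench import job; print(job.job_done())"
```

```text
the job is handed in; nothing more can be done
None
```

I pushed the large ice pack up the ramp with the half-open fingertips, and it now lies flat on the deck between the rails. I then backed the arm away and handed the job in.

- **Position:** the last top and side pictures both put the pack's centre within about 1.5 mm of the deck centre, where about 27 mm along the deck and 30 mm towards the rails were allowed. They put it about 0.5° off square to the rails.
- **Other objects:** the small pack measures within about 1 mm of where it started. The brown and pink look-alikes appear in their first places in the side view, but in the last top view the arm hides some of them.
- **Limits:** the job took about 7 s of robot time. The largest wrist force printed was about 8 N.
- **Disagreements:** two checks gave trouble early on. My first colour thresholds missed the packs in the top picture. My first hand-picked stand corner in the side view was about 20 mm out, and a closer crop then agreed with the fit. No final check failed.

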